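Fit the grinder lid and hold it at the pulse position

ROBOT

A 6-joint arm with a two-finger parallel gripper is mounted at the origin on a cart in front of the work surface, level with it; the furniture and walls round the work are solid. World frame = base frame: x ahead of the robot, y to its left, z up, the work surface at z = 0. Lengths are in m, angles in rad, forces in N, time in s.
With the tool pointing down it reaches from about 0.375 to 0.9 m from the base axis. Payload 3.1 kg.
Tool frame: the origin (TCP) lies on the centre line of the jaws, within the pads' length; the fingertips stand 25 mm ahead of it and the grasp point (between the pads) lies 6 mm ahead of it (manip.tip_extent is the distance from the TCP to the fingertips, in m); z points along the fingers, y is the line along which they close (so a half turn about z gives the same grasp; the last joint's range is limited). The gripper opens to 85 mm and grips with 20 to 120 N. Pads are 22 mm wide; open, the fingers measure 114 mm over their backs; the gripper's body (76 mm by 85 mm) begins 54 mm behind the grasp point. The pads swing forward as they close: fully open they stand 13 mm farther back than shut.
Start: joints at [0.924, 0.527, 1.433, -0, 1.181, -0.178], TCP at [0.282, 0.558, 0.256] pointing down, gripper open.
Joint ranges: [-3.08, 3.08], [-0.75, 2.2], [0.22, 2.44], [-1.43, 4.57], [0, 2.65], [-2.85, 2.85]. Speed limits (rad/s): [2.79, 2.79, 3.14, 3.14, 3.14, 3.14].

INTERFACE

Orientations are given as a unit quaternion [x, y, z, w].
In Python, from station import readout, imaging, order, manip gives the robot as it stands.
- The arm moves only by the tool move_arm, never from a script. Its argument "rows" is a list of rows, each a list of 7 numbers: the turn, a rotation vector about the tool's x, y, z in degrees, then the shift along the tool's x, y, z in mm, then the closure, from 0 (fully open) to 1 (shut). A call has 1 to 12 rows; each row is the pose to reach, as a shift and turn from the pose commanded when the call began, along the tool's axes at that moment; what a row does not reach only later rows make up. A row lasts 1/12 s, in which the tool goes at most 41.7 mm and 7.16 degrees, less where a joint would pass 70% of its speed; a pose out of reach is approached as far as the arm can. A call with a gripper value outside its range is refused whole. The fingers move at their own pace and stop on an object; "squeeze" is the grip in N (left out, the last holds). Time passes only in rows, so rows that repeat a pose let the fingers close. It gives the time, the measured TCP pose, the force, the opening and the grip force at its end, in the units of the state.
- readout.sense(): the state, without advancing time (a new reading comes with each control period).
- imaging.snapshot(name): name is "scene" or "top" or "wrist"; returns a dict with "img" (384x512x3 uint8, red, green, blue), "z_map" (384x512 float32, m along the optical axis (not along the pixel's ray), 0 where there is no reading), "fovy" (degrees; the focal length in pixels is half the picture's height over the tangent of half this angle, whatever the lens; pixels are square), "cx", "cy" (the principal point, pixels), "k1" (the pictures are not rectified: a ray, as slopes to the right and down, at radius r is drawn at 1 + k1 r^2 times it, then the intrinsics apply), "rvec" (rotation vector, rad) and "tvec" (3), from world to camera coordinates, as OpenCV has them. Camera axes: x right, y down, z forward; pixel columns grow to the right and rows downward; lengths in m; the calibration is good to about 2 mm. A picture is of the moment at which its call begins.
- order.sign_off(): hands the job in; it is judged then, once.
The state is a dict: "t": time; "q": joint angles; "qd": joint speeds; "tau": joint torques, N m; "tcp_pos": TCP position; "tool_rot": TCP orientation; "force": force on the tool from outside, world axes, zero at the start; "ft_torque": the same for the moment, N m; "finger_gap": opening from 0.0 (shut) to 1.0 (fully open); "gripper_force": force on a finger pad.
Only numpy, scipy, OpenCV 4.12 (cv2) and the standard library are available. Lean on these libraries where they do the work, as an engineer would, in place of code of your own. Each camera call takes 0.05 s, during which the arm holds its last target. There are 200 camera calls.

TASK

Lift the dust cover off the two pins of the spice grinder and set it down flat on a clear patch of the worktop, without dropping it. Then put the bayonet lid in the grinder's mouth and twist it clockwise until its pointer stands at the single middle mark, halfway to the lock, never on into the lock click. Finish holding the lid there in the gripper against its return spring, seated and without letting go, and leave the other things on the worktop where they are.

Things in the scene. Friction and masses are not known exactly. Their poses are not given: they have to be found in the camera images.
- grinder: White spice-grinder base, fixed: housing 108 (x) x 134 (y) x 80 mm high, round switch button on its -x face, and on top a steel collar 100 mm in outer diameter with its rim at z = 94 mm. Origin: centre of the underside, z up. Two upright steel pins 6 mm in diameter stand beside the collar at y = +56 and -56 mm, their tips 10.5 mm above the rim.
- grinder_mouth (a point): Centre of the collar at rim height (94 mm); axes as the grinder's. Hole 62 mm in diameter with two entry gaps, 17 mm wide, out to 41 mm radius, on the +x and -x sides; the lugs turn below a 5 mm thick ledge; floor 14 mm below the rim. A single black bar on the rim marks each entry gap. The lid is fully down when its origin is 12 mm below this point.
- pulse_mark (a point): The middle mark: a single black bar on the collar rim (46.5 mm from its centre) 0.70 rad clockwise, seen from above, from the bar at the +x entry gap. A pair of bars 1.40 rad clockwise from the gap marks the lock. The same marks stand half a turn round for the -x gap.
- pulse_ring (a joint): Hidden spring ring pushed round by the lid's lugs, rad, clockwise from above positive, 0 at rest. The lugs meet it after about 0.085 rad, so it reads the lid's turn minus 0.085: 0.615 at the middle mark, 1.315 at the lock. Return torque 0.05 N m at 0, 0.12 at the middle mark; let go, it turns the lid back. The sprung lock click is felt from about 0.8 on.
- cover: Loose white dust cover on the collar rim, over the pins: plate 100 (x) x 130 (y) x 6 mm with a 9 mm hole for each pin at y = +56 and -56 mm, 0.15 kg. Origin: centre of the underside, z up, axes as the grinder's at the start. Central handle bar 24 mm wide (x), 50 mm long (y), z = 6 to 28 mm. The worktop at x = 0.63, y = 0.26 m (far left of the grinder) is always clear for it.
- lid: White loose bayonet lid standing upright on the worktop left or right of the grinder, 0.12 kg. Origin: centre of the underside, z up. Plug 59 mm in diameter, z = 0 to 12 mm; two lugs 12 mm wide, z = 0.5 to 5.5 mm, out to 37 mm radius on the +x and -x sides; flange 80 mm in diameter, z = 12 to 20 mm, whose underside comes to rest on the rim. Half a turn makes no difference.
- lid_grip (a point): Centre of the top of the lid's grip block, 46 mm above its origin. The block is 56 mm long (along the lid's x, the line of the lugs), 30 mm wide (y), 26 mm high. A pointer nose with a black line, to 44 mm radius, stands over each lug. The lid enters with its x axis along the grinder's x; once turned it has 1.5 mm of play up and down.
- jar: Bystander: white jar with a wooden lid, 47 mm in diameter, 78 mm high, loose, on the side of the grinder where the lid is not; origin: centre of its underside.
- cup: Bystander: white egg cup, 49 mm in diameter, 52 mm high, loose, at the far right; origin: centre of its underside.
- small_spoon: Bystander: steel teaspoon, 139 x 30 x 10 mm, loose, lying in front of the grinder; origin: near its middle, underside.
- stopper: Bystander: bottle stopper with a wooden top, 34 mm in diameter, 43 mm high, loose, behind the grinder; origin: centre of its underside.
Mind the look-alikes: they are no part of the job. What is shaped like the cover but turquoise is not meant.

How it is judged:
On the way, in this order (a step that is already met when the one before it is completed fails the run):
1. the cover is off its pins and lies flat on the worktop, released (height (world z) of cover between -0.004 and 0.008 m and angle between cover's own z axis and vertical below 0.08 rad and contact force between the fingers and cover below 0.05 N and linear speed of cover below 0.02 m/s), for 0.2 s.
2. the lid is down in the mouth, not yet turned (z of lid in the frame of grinder_mouth below -0.0092 m and horizontal distance between lid and grinder_mouth below 0.004 m and angle between lid's own z axis and vertical below 0.08 rad and angle between the x axis of lid and the x axis of grinder, either way round below 0.3 rad and value of joint pulse_ring below 0.25 rad), for 0.04 s.
At the end, for the whole second after the job is handed in: The cover lies flat on the worktop, untouched; the lid is seated in the mouth (within 3 mm of fully down, 4 mm of centre), still, turned clockwise to the middle mark within 0.15 rad with the spring ring following it (0.465 to 0.765 rad), and the fingers still grip it with more than 2 N (all of step 1 and z of lid in the frame of grinder_mouth below -0.0092 m and horizontal distance between lid and grinder_mouth below 0.004 m and angle between lid's own z axis and vertical below 0.08 rad and value of joint pulse_ring between 0.465 and 0.765 rad and angle between the x axis of lid and the x axis of grinder, either way round between 0.53 and 0.87 rad and contact force between the fingers and lid above 2 N and angular speed of lid below 0.1 rad/s); the arm keeps its last pose, push and grip.
It fails at once if the lid is turned on into the lock click (ring beyond 1.0 rad) (value of joint pulse_ring above 1 rad).
It fails at once if the cover is dropped (falls out of the fingers at more than 0.8 m/s) (contact force between the fingers and cover below 0.01 N and linear speed of cover above 0.8 m/s).
It fails at once if the jar, egg cup, teaspoon or bottle stopper is shifted by more than 30 mm or knocked over (distance of any of jar, cup, small_spoon, stopper from where it was at the start of the episode above 0.03 m or angle between any of jar, cup, stopper's own z axis and vertical above 0.5 rad).
It also fails if it takes over 61 s, if anything falls off the work surface, if the arm or the gripper's body presses on something with over 40 N, if the wrist force passes 120 N, or if a joint passes its speed limit or range.

## Working session

There is one attempt and no reset: what is moved stays moved. The work goes in short steps, Python scripts to look and compute and a tool call to move; the robot and the scene stay as the last step left them, time stands still between calls to the robot, and variables do not carry over. Pictures are saved under pics/ and viewed, at most 10 in all, crops included, and the job is handed in when it is done.

Besides the shell and the picture viewer there is one more tool, called by a JSON object that holds its "api" and its "payload", one argument or row to a line. move_arm: Moves the arm, as the interface text tells. Its arguments: {"type":"object","properties":{"rows":{"type":"array"},"squeeze":{"type":"number"}},"required":["rows"]}

```bash
ls; mkdir -p pics; cat > h.py <<'E'
import numpy as np, cv2
from scipy.spatial.transform import Rotation as R
from station import readout, imaging, order, manip
def snap(n):
    s=imaging.snapshot(n); h,w=s['img'].shape[:2]
    s['f']=h/2/np.tan(np.radians(s['fovy'])/2); s['Rm']=R.from_rotvec(s['rvec']).as_matrix(); return s
def cloud(s):
    h,w=s['z_map'].shape; v,u=np.mgrid[:h,:w].astype(float)
    return pts(s,u,v,s['z_map'])
def slopes(s,u,v):
    xd=(u-s['cx'])/s['f']; yd=(v-s['cy'])/s['f']; x,y=xd,yd
    for _ in range(15):
        k=1+s['k1']*(x*x+y*y); x,y=xd/k,yd/k
    return x,y
def pts(s,u,v,z):
    x,y=slopes(s,u,v); c=np.stack([x*z,y*z,z],-1)
    return (c-np.asarray(s['tvec']).ravel())@s['Rm']
def onplane(s,u,v,h):
    u=np.asarray(u,float);v=np.asarray(v,float)
    x,y=slopes(s,u,v); d=np.stack([x,y,np.ones_like(x)],-1)@s['Rm']
    o=-s['Rm'].T@np.asarray(s['tvec']).ravel()
    return o+d*((h-o[2])/d[...,2])[...,None]
def save(s,n): cv2.imwrite(n,s['img'][:,:,::-1])
E
python3 - <<'E'
from h import *
a=[snap(n) for n in('scene','top')]
cv2.imwrite('pics/a.png',cv2.resize(np.vstack([x['img'] for x in a]),(400*1,600))[:,:,::-1])
save(a[1],'pics/top.png'); save(a[0],'pics/scene.png')
for x in a: print(x['fovy'],x['k1'],-x['Rm'].T@np.ravel(x['tvec']),x['Rm'][2])
st=readout.sense(); print(st); print(R.from_quat(st['tool_rot']).as_matrix()); print([k for k in dir(manip) if k[0]!='_'])
E
```

```text
pics
49.1901505230246 -0.10809813460175088 [-0.46122878 -0.6185863   0.65137153] [ 0.74617913  0.49210532 -0.44838495]
44.26465767379981 0.013871866206586451 [ 0.17594901 -0.00860415  1.37860872] [ 0.22605291 -0.0188525  -0.97393258]
{'t': 0.1, 'q': array([ 9.24463986e-01,  5.28355675e-01,  1.43375830e+00, -3.80649719e-06,
        1.18142785e+00, -1.78523433e-01]), 'qd': array([-0.00165293, -0.00184221, -0.00279312, -0.00117291,  0.00095954,
       -0.00050852]), 'tau': array([-5.47035688e-04, -4.43305492e+01, -1.78585696e+01, -2.18236505e-04,
        3.93921684e-03,  1.09280077e-05]), 'tcp_pos': array([0.28145668, 0.55737377, 0.25544726]), 'tool_rot': array([ 2.31776597e-01,  9.72768554e-01, -8.93570864e-04, -3.89034652e-04]), 'force': array([-0.29429759,  0.32754141, -0.90598866]), 'ft_torque': array([ 0.01966749,  0.02060123, -0.03407898]), 'gripper_force': 0.0, 'finger_gap': 0.998776181750319}
[[-8.92558915e-01  4.50929275e-01 -1.17109898e-03]
 [ 4.50930666e-01  8.92557621e-01 -1.55813702e-03]
 [ 3.42663723e-04 -1.91881353e-03 -9.99998100e-01]]
['PlanningError', 'tip_extent']
```

View pics/top.png

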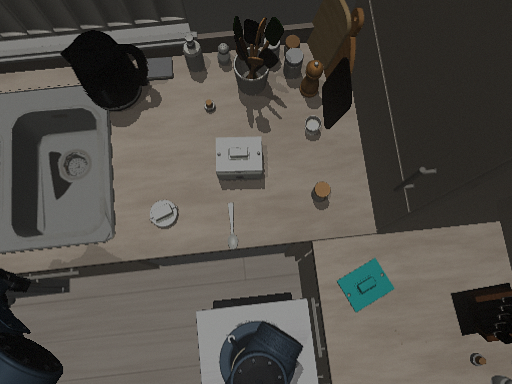

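View pics/scene.png

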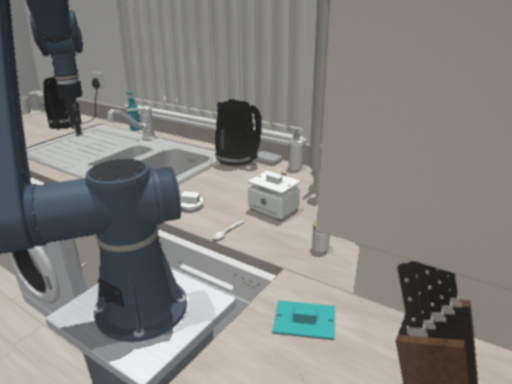

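The top view shows the covered grinder at about (239,152), the lid at (163,213), the jar at (322,190), the spoon at (232,225), the cup at (313,126) and the stopper at (209,104). The turquoise look-alike is at (366,285). The scene view agrees, with the switch facing the robot.

```bash
cat > m.py <<'E'
from h import *
def rect(P,m):
    q=P[m][:,:2]
    r=cv2.minAreaRect((q*1000).astype(np.float32)); 
    b=cv2.boxPoints(r); e=[b[1]-b[0],b[2]-b[1]]; L=max(e,key=np.linalg.norm)
    return len(q),np.round(r[0],1),np.round(r[1],1),'long axis deg %.1f'%(np.degrees(np.arctan2(L[1],L[0]))%180), np.round(np.median(P[m][:,2])*1000,1)
def zone(P,z0,z1,c,rad):
    return (P[...,2]>z0)&(P[...,2]<z1)&(np.hypot(P[...,0]-c[0],P[...,1]-c[1])<rad)
E
python3 - <<'E'
from m import *
for n in('top','scene'):
    s=snap(n); P=cloud(s)
    if n=='top':
        cov=P[152,239]; lid=P[213,163]; jar=P[190,322];cup=P[126,313];spo=P[225,232];sto=P[104,209]
        print(cov,lid,jar,cup,spo,sto)
    print(n,'plate',rect(P,zone(P,.09,.107,cov,.1)))
    print(n,'handle',rect(P,zone(P,.115,.135,cov,.05)))
    print(n,'block',rect(P,zone(P,.038,.06,lid,.06)))
    print(n,'flange',rect(P,zone(P,.012,.06,lid,.06)))
    print('worktop z',np.median(P[zone(P,-.03,.01,(.63,.26),.06)][:,2]))
E
```

```text
[ 0.56582978 -0.01140523  0.11640119] [0.43083848 0.22368958 0.04381432] [ 0.44152336 -0.23320491  0.07375733] [ 0.65096928 -0.24282531  0.02506435] [0.37922215 0.03151233 0.01343266] [0.75087777 0.06321765 0.03919185]
top plate (1407, array([567.9,  -9.8]), array([129.6, 103.2]), 'long axis deg 85.5', np.float64(99.7))
top handle (148, array([567.2, -10.2]), array([47.5, 24.8]), 'long axis deg 84.1', np.float64(121.1))
top block (205, array([436.5, 227.3]), array([30.4, 56.1]), 'long axis deg 112.4', np.float64(45.0))
top flange (578, array([436.3, 228. ]), array([77.4, 76.6]), 'long axis deg 85.0', np.float64(22.3))
worktop z -0.0004121421806785958
scene plate (541, array([562.7,  -9.6]), array([133.4, 106. ]), 'long axis deg 85.2', np.float64(100.9))
scene handle (83, array([561.9, -10.3]), array([51.9, 26.9]), 'long axis deg 83.4', np.float64(122.3))
scene block (110, array([428.9, 226.6]), array([34.7, 56.5]), 'long axis deg 108.6', np.float64(45.7))
scene flange (316, array([427.7, 218.1]), array([61.3, 71. ]), 'long axis deg 130.5', np.float64(28.7))
worktop z 0.001200673711641603
```

```bash
cat > go.py <<'E'
import sys; from h import *
# usage: go.py x y z yaw_of_tool_y_deg (mm)
def go(x,y,z,yaw):
    st=readout.sense(); A=R.from_quat(st['tool_rot']); p=st['tcp_pos']
    c,s=np.cos(np.radians(yaw)),np.sin(np.radians(yaw))
    T=R.from_matrix(np.array([[s,c,0],[-c,s,0],[0,0,-1.]]))
    r=(A.inv()*T).as_rotvec(degrees=True); d=A.inv().apply(np.array([x,y,z])-p*1000)
    yy=A.as_matrix()[:,1]
    print('t %.2f'%st['t'],'tcp',np.round(p*1000,1),'yaw %.2f'%np.degrees(np.arctan2(yy[1],yy[0])),'turn',np.round(r,2),'shift',np.round(d,2),'F',np.round(st['force'],1))
go(*map(float,sys.argv[1:5]))
E
python3 go.py 566 -10 250 -4.7
```

```text
Traceback (most recent call last):
  File "go.py", line 10, in <module>
    go(*map(float,sys.argv[1:5]))
    ~~^^^^^^^^^^^^^^^^^^^^^^^^^^^
  File "go.py", line 6, in go
    T=R.from_matrix(np.array([[s,c,0],[-c,s,0],[0,0,-1.]]))
  File "scipy/spatial/transform/_rotation.pyx", line 1143, in scipy.spatial.transform._rotation.Rotation.from_matrix
ValueError: Non-positive determinant (left-handed or null coordinate frame) in rotation matrix 0: [[-0.08193851  0.99663739  0.        ]
 [-0.99663739 -0.08193851  0.        ]
 [ 0.          0.         -1.        ]].
```

```bash
sed -i 's/\[\[s,c,0\],\[-c,s,0\]/[[-s,c,0],[c,s,0]/' go.py; python3 go.py 566 -10 250 -4.7
```

```text
t 0.20 tcp [281.6 557.5 255.7] yaw 63.20 turn [-7.00e-02  3.00e-02  6.79e+01] shift [-509.78 -378.32    6.09] F [-0.  -0.2 -0.2]
```

{"api": "move_arm", "payload": {
  "rows": [
    [0,0,34,-255,-189,3,0],
    [0,0,34,-255,-189,3,0],
    [0,0,34,-255,-189,3,0],
    [0,0,34,-255,-189,3,0],
    [0,0,34,-255,-189,3,0],
    [0,0,34,-255,-189,3,0],
    [0,0,67.9,-510,-378,6,0],
    [0,0,67.9,-510,-378,6,0],
    [0,0,67.9,-510,-378,6,0],
    [0,0,67.9,-510,-378,6,0],
    [0,0,67.9,-510,-378,6,0],
    [0,0,67.9,-510,-378,6,0]
  ],
  "squeeze": 50
}}

```text
t: 1.2
tcp_pos: [0.5065, 0.109, 0.2516]
tool_rot: [0.737, 0.676, 0.0, -0.0]
force: [1.0, 1.1, 0.0]
finger_gap: 0.999
gripper_force: 0.0
```

```bash
python3 go.py 566 -10 250 -4.7
```

```text
t 1.20 tcp [506.5 109.  251.6] yaw -4.90 turn [-0.   -0.01 -0.2 ] shift [-113.49   69.41    1.6 ] F [1.  1.1 0. ]
```

{"api": "move_arm", "payload": {
  "rows": [
    [0,0,0,-113,69,2,0],
    [0,0,0,-113,69,2,0],
    [0,0,0,-113,69,2,0],
    [0,0,0,-113,69,2,0],
    [0,0,0,-113,69,2,0],
    [0,0,0,-113,69,2,0]
  ]
}}

```text
t: 1.7
tcp_pos: [0.5649, -0.0072, 0.2491]
tool_rot: [0.736, 0.677, -0.0, -0.001]
force: [-0.1, 1.1, -0.6]
finger_gap: 1.004
gripper_force: 0.0
```

```bash
python3 go.py 566 -10 250 -4.7; python3 - <<'E'
from m import *
s=snap('wrist'); P=cloud(s); save(s,'pics/w1.png'); print(s['fovy'],s['k1'],-s['Rm'].T@np.ravel(s['tvec']),s['Rm'][2])
c=(.566,-.010)
print('plate',rect(P,zone(P,.09,.107,c,.1)));print('handle',rect(P,zone(P,.115,.135,c,.05)))
E
```

```text
t 1.70 tcp [564.9  -7.2 249.1] yaw -4.78 turn [-0.11 -0.05 -0.08] shift [-2.68  1.34 -0.92] F [-0.1  1.1 -0.6]
60.78816838151109 -0.08729829977138807 [0.57219502 0.0671019  0.36635511] [-0.0265264  -0.29258084 -0.95587279]
plate (15362, array([566.3, -10.3]), array([130., 101.]), 'long axis deg 85.2', np.float64(99.6))
handle (1827, array([566.2, -10.2]), array([49.2, 24. ]), 'long axis deg 85.6', np.float64(121.5))
```

View pics/w1.png

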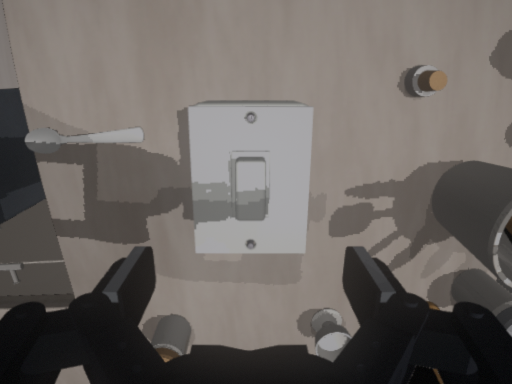

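The wrist view confirms the cover at (566, -10) mm with yaw -4.7°. The pins show at (250,118) and (250,243), and the handle is central at (251,190).

{"api": "move_arm", "payload": {
  "rows": [
    [0,0,0,0,0,40,0],
    [0,0,0,0,0,80,0],
    [0,0,0,0,0,105,0],
    [0,0,0,0,0,122,0],
    [0,0,0,0,0,122,0],
    [0,0,0,0,0,122,0.5],
    [0,0,0,0,0,122,1],
    [0,0,0,0,0,122,1],
    [0,0,0,0,0,122,1],
    [0,0,0,0,0,122,1],
    [0,0,0,0,0,122,1],
    [0,0,0,0,0,122,1]
  ]
}}

```text
t: 2.75
tcp_pos: [0.5664, -0.0074, 0.1291]
tool_rot: [0.736, 0.677, 0.001, 0.001]
force: [-0.8, 1.0, 6.9]
finger_gap: 0.267
gripper_force: 50.9
```

```bash
python3 go.py 566 -10 168 -4.7; python3 -c "
from h import *
print(manip.tip_extent,readout.sense()['gripper_force'])"
```

```text
t 2.75 tcp [566.4  -7.4 129.1] yaw -4.72 turn [ 0.16  0.01 -0.02] shift [ -2.62  -0.12 -38.94] F [-0.8  1.   6.9]
0.025 50.90244233608246
```

{"api": "move_arm", "payload": {
  "rows": [
    [0,0,0,0,0,-5,1],
    [0,0,0,0,0,-12,1],
    [0,0,0,0,0,-22,1],
    [0,0,0,0,0,-35,1],
    [0,0,0,0,0,-48,1],
    [0,0,0,0,0,-55,1],
    [0,0,0,0,0,-55,1]
  ],
  "squeeze": 70
}}

```text
t: 3.33
tcp_pos: [0.5667, -0.0075, 0.1847]
tool_rot: [0.736, 0.678, 0.001, 0.002]
force: [0.3, -1.2, -0.5]
finger_gap: 0.258
gripper_force: 68.8
```

```bash
python3 go.py 630 260 110 -4.7; python3 - <<'E'
from m import *
s=snap('wrist'); P=cloud(s)
m=zone(P,.09,.20,(.566,-.01),.12); q=P[m]
print(np.histogram(q[:,2],20))
s=snap('top'); P=cloud(s)
print('plate top',rect(P,zone(P,.145,.17,(.566,-.01),.1)))
E
```

```text
t 3.33 tcp [566.7  -7.5 184.7] yaw -4.70 turn [0.24 0.03 0.  ] shift [271.85  40.84  74.76] F [ 0.3 -1.2 -0.5]
(array([  211,     0,     8,     0,     0,     0,     0,     0,     0,
           0,    44, 26643,  2415,   337,   514,  5421,   662,   549,
         446,   870]), array([0.09034873, 0.09583107, 0.1013134 , 0.10679574, 0.11227807,
       0.11776041, 0.12324275, 0.12872508, 0.13420742, 0.13968976,
       0.14517209, 0.15065443, 0.15613677, 0.1616191 , 0.16710144,
       0.17258377, 0.17806611, 0.18354845, 0.18903078, 0.19451312,
       0.19999546]))
plate top (289, array([562.8, -60.2]), array([29.6, 99.9]), 'long axis deg 173.2', np.float64(153.8))
```

{"api": "move_arm", "payload": {
  "rows": [
    [0,0,0,15,2,0,1],
    [0,0,0,45,7,0,1],
    [0,0,0,80,12,0,1],
    [0,0,0,115,17,0,1],
    [0,0,0,150,23,0,1],
    [0,0,0,185,28,20,1],
    [0,0,0,215,32,40,1],
    [0,0,0,240,36,60,1],
    [0,0,0,258,39,75,1],
    [0,0,0,268,41,90,1],
    [0,0,0,272,41,102,1],
    [0,0,0,272,41,110,1]
  ]
}}

```text
t: 4.43
tcp_pos: [0.6272, 0.2611, 0.0698]
tool_rot: [0.735, 0.678, -0.002, -0.001]
force: [0.3, -0.0, -2.1]
finger_gap: 0.262
gripper_force: 68.9
```

```bash
python3 go.py 630 260 36 -4.7
```

```text
t 4.43 tcp [627.2 261.1  69.8] yaw -4.62 turn [-0.22  0.07  0.08] shift [-0.78  3.02 33.8 ] F [ 0.3 -0.  -2.1]
```

{"api": "move_arm", "payload": {
  "rows": [
    [0,0,0,0,0,8,1],
    [0,0,0,0,0,16,1],
    [0,0,0,0,0,23,1],
    [0,0,0,0,0,28,1],
    [0,0,0,0,0,31,1],
    [0,0,0,0,0,33,1],
    [0,0,0,0,0,34,1],
    [0,0,0,0,0,35,1],
    [0,0,0,0,0,36,1],
    [0,0,0,0,0,37,1],
    [0,0,0,0,0,37,1]
  ]
}}

```text
t: 5.35
tcp_pos: [0.6287, 0.2605, 0.0356]
tool_rot: [0.735, 0.678, 0.0, 0.0]
force: [0.6, 0.2, -1.9]
finger_gap: 0.261
gripper_force: 68.9
```

```bash
python3 go.py 630 260 36 -4.7;  python3 - <<'E'
from m import *
s=snap('wrist'); P=cloud(s)
q=P[zone(P,-.01,.018,(.63,.26),.12)]; print(np.histogram(q[:,2],14))
E
```

```text
t 5.35 tcp [628.7 260.5  35.6] yaw -4.70 turn [ 0.01 -0.    0.  ] shift [-0.37  1.31 -0.36] F [ 0.6  0.2 -1.9]
(array([  326, 34644, 46282,  1209,   470,  7447, 19591,  1416,   376,
          66,    56,    86,   101,   111]), array([-0.00367935, -0.00213128, -0.00058321,  0.00096486,  0.00251293,
        0.004061  ,  0.00560907,  0.00715714,  0.00870521,  0.01025328,
        0.01180135,  0.01334942,  0.01489749,  0.01644556,  0.01799363]))
```

{"api": "move_arm", "payload": {
  "rows": [
    [0,0,0,0,0,1,1],
    [0,0,0,0,0,1,1],
    [0,0,0,0,0,1,0.6],
    [0,0,0,0,0,0,0.4],
    [0,0,0,0,0,0,0],
    [0,0,0,0,0,0,0],
    [0,0,0,0,0,0,0],
    [0,0,0,0,0,-20,0],
    [0,0,0,0,0,-50,0],
    [0,0,0,0,0,-90,0],
    [0,0,0,0,0,-130,0],
    [0,0,0,0,0,-160,0]
  ]
}}

```text
t: 6.4
tcp_pos: [0.6296, 0.2606, 0.1989]
tool_rot: [0.736, 0.677, 0.001, 0.001]
force: [1.3, 0.5, 0.4]
finger_gap: 1.0
gripper_force: 0.0
```

```bash
python3 go.py 434 227 200 22.4;  python3 - <<'E'
from m import *
s=snap('top'); P=cloud(s); print(rect(P,zone(P,.003,.012,(.63,.26),.1)),rect(P,zone(P,.085,.1,(.566,-.01),.1)), rect(P,zone(P,.1,.11,(.566,-.01),.1)))
s=snap('scene'); P=cloud(s); print(rect(P,zone(P,.003,.012,(.63,.26),.1)))
E
```

```text
t 6.40 tcp [629.6 260.6 198.9] yaw -4.71 turn [ 1.900e-01 -2.000e-02 -2.711e+01] shift [ -49.57 -192.16   -1.78] F [1.3 0.5 0.4]
(855, array([633.4, 228.1]), array([195.6, 131.8]), 'long axis deg 8.9', np.float64(5.8)) (577, array([566.5,  -9.4]), array([116.4,  98.4]), 'long axis deg 83.4', np.float64(93.1)) (15, array([563.1,  -6.9]), array([94.6, 81.5]), 'long axis deg 48.3', np.float64(100.8))
(429, array([626.8, 259. ]), array([182.2, 186.7]), 'long axis deg 95.4', np.float64(6.8))
```

{"api": "move_arm", "payload": {
  "rows": [
    [0,0,-7,-12,-40,0,0],
    [0,0,-14,-22,-80,0,0],
    [0,0,-20,-32,-120,0,0],
    [0,0,-27,-41,-155,0,0],
    [0,0,-27.1,-47,-182,0,0],
    [0,0,-27.1,-50,-192,-2,0],
    [0,0,-27.1,-50,-192,-2,0],
    [0,0,-27.1,-50,-192,-2,0]
  ]
}}

```text
t: 7.17
tcp_pos: [0.4349, 0.2267, 0.1979]
tool_rot: [0.556, 0.831, 0.001, 0.001]
force: [0.6, -1.0, 0.2]
finger_gap: 0.999
gripper_force: 0.0
```

```bash
python3 go.py 434 227 200 22.4;  python3 - <<'E'
from m import *
s=snap('wrist'); P=cloud(s); c=(.434,.227); save(s,'pics/w2.png')
print('block',rect(P,zone(P,.036,.06,c,.06)),'\nflange',rect(P,zone(P,.012,.032,c,.05)))
q=P[zone(P,.015,.026,c,.05)]; (x,y),r=cv2.minEnclosingCircle((q[:,:2]*1000).astype(np.float32)); print(x,y,r)
E
```

```text
t 7.17 tcp [434.9 226.7 197.9] yaw 22.38 turn [ 0.16  0.03 -0.02] shift [ 0.64 -0.68 -2.12] F [ 0.6 -1.   0.2]
block (2175, array([436. , 227.1]), array([30. , 56.1]), 'long axis deg 110.7', np.float64(45.3)) 
flange (3394, array([435.8, 227.2]), array([79.2, 78.8]), 'long axis deg 57.9', np.float64(19.5))
436.4815368652344 227.30470275878906 44.024925231933594
```

View pics/w2.png

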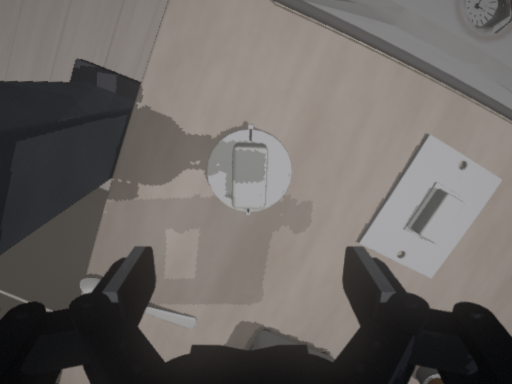

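The wrist view shows the lid at (249,170), with its black pointer lines at (250,130) and (248,212). The cover lies flat and free at (430,205).

```bash
python3 go.py 436 227.1 50 20.7
```

```text
t 7.22 tcp [435.9 226.8 197.9] yaw 22.37 turn [0.22 0.03 1.67] shift [  0.32  -0.35 147.94] F [ 0.8  0.8 -0.4]
```

{"api": "move_arm", "payload": {
  "rows": [
    [0,0,1.7,0,0,30,0],
    [0,0,1.7,0,0,70,0],
    [0,0,1.7,0,0,105,0],
    [0,0,1.7,0,0,130,0],
    [0,0,1.7,0,0,144,0],
    [0,0,1.7,0,0,148,0],
    [0,0,1.7,0,0,148,0.5],
    [0,0,1.7,0,0,148,0.9],
    [0,0,1.7,0,0,148,1],
    [0,0,1.7,0,0,148,1],
    [0,0,1.7,0,0,148,1],
    [0,0,1.7,0,0,148,1]
  ],
  "squeeze": 70
}}

```text
t: 8.22
tcp_pos: [0.4345, 0.2267, 0.051]
tool_rot: [0.569, 0.823, 0.001, 0.001]
force: [0.8, -0.1, 5.9]
finger_gap: 0.336
gripper_force: 70.8
```

```bash
python3 go.py 436 227.1 140 20.7
```

```text
t 8.22 tcp [434.5 226.7  51. ] yaw 20.70 turn [0.21 0.02 0.  ] shift [ -0.19   1.86 -88.96] F [ 0.8 -0.1  5.9]
```

{"api": "move_arm", "payload": {
  "rows": [
    [0,0,0,0,0,-10,1],
    [0,0,0,0,0,-30,1],
    [0,0,0,0,0,-60,1],
    [0,0,0,0,0,-95,1],
    [0,0,0,0,0,-125,1],
    [0,0,0,0,0,-140,1],
    [0,0,0,0,0,-145,1],
    [0,0,0,0,0,-145,1]
  ],
  "squeeze": 80
}}

```text
t: 8.88
tcp_pos: [0.4336, 0.2265, 0.1963]
tool_rot: [0.568, 0.823, 0.001, 0.001]
force: [-0.5, 0.5, -1.6]
finger_gap: 0.329
gripper_force: 79.6
```

```bash
python3 go.py 640 -16 195 85.3; python3 - <<'E'
from m import *
s=snap('wrist'); P=cloud(s); c=(.436,.227); save(s,'pics/w3.png')
q=P[zone(P,.1,.25,c,.06)]; print(np.histogram(q[:,2],30))
E
```

```text
t 8.88 tcp [433.6 226.5 196.3] yaw 20.71 turn [  0.17   0.13 -64.59] shift [-299.85  107.28    1.84] F [-0.5  0.5 -1.6]
(array([  13,    0,    0,   33,  277, 6500,  122,  145,  184,  294,  342,
        480, 5202, 2810,  346,  384,  292,  397,  636,  454,  914, 1010,
       1979, 4033, 1734, 1577, 1932, 2272, 3378, 3418]), array([0.14555334, 0.14903484, 0.15251634, 0.15599784, 0.15947934,
       0.16296084, 0.16644233, 0.16992383, 0.17340533, 0.17688683,
       0.18036833, 0.18384983, 0.18733132, 0.19081282, 0.19429432,
       0.19777582, 0.20125732, 0.20473882, 0.20822032, 0.21170181,
       0.21518331, 0.21866481, 0.22214631, 0.22562781, 0.22910931,
       0.23259081, 0.2360723 , 0.2395538 , 0.2430353 , 0.2465168 ,
       0.2499983 ]))
```

{"api": "move_arm", "payload": {
  "rows": [
    [0,0,-6,-15,5,0,1],
    [0,0,-12,-45,16,0,1],
    [0,0,-18,-80,28,0,1],
    [0,0,-24,-115,41,0,1],
    [0,0,-31,-150,54,0,1],
    [0,0,-38,-185,66,0,1],
    [0,0,-45,-215,77,0,1],
    [0,0,-52,-245,88,0,1],
    [0,0,-58,-270,97,0,1],
    [0,0,-62,-290,104,0,1],
    [0,0,-64.6,-300,107,0,1],
    [0,0,-64.6,-300,107,0,1]
  ]
}}

```text
t: 9.93
tcp_pos: [0.64, -0.0189, 0.1918]
tool_rot: [0.042, 0.999, -0.0, -0.001]
force: [-0.7, -0.1, -0.7]
finger_gap: 0.33
gripper_force: 79.6
```

{"api": "move_arm", "payload": {
  "rows": [
    [0,0,0,0,0,0,1],
    [0,0,0,0,0,0,1]
  ]
}}

```text
t: 10.1
tcp_pos: [0.6377, -0.0156, 0.1929]
tool_rot: [0.041, 0.999, 0.001, -0.002]
force: [-0.2, 0.6, -1.0]
finger_gap: 0.33
gripper_force: 79.6
```

```bash
python3 go.py 566 -10 170 85.3; python3 - <<'E'
from m import *
s=snap('wrist'); P=cloud(s); save(s,'pics/w4.png')
np.savez('w4.npz',**{k:np.asarray(v) for k,v in s.items()})
p=readout.sense()['tcp_pos']
print('rim',rect(P,zone(P,.085,.1,(.566,-.01),.1)))
print('flange', rect(P,zone(P,.155,.172,p,.06)), rect(P,zone(P,.185,.2,p,.05)))
E
```

```text
t 10.10 tcp [637.7 -15.6 192.9] yaw 85.25 turn [ 0.05 -0.25 -0.05] shift [71.78 -0.41 23.17] F [-0.2  0.6 -1. ]
rim (10648, array([566.6, -10.4]), array([99.2, 99. ]), 'long axis deg 26.9', np.float64(93.5))
flange (7161, array([630.1, -17.9]), array([67.8, 79. ]), 'long axis deg 105.7', np.float64(161.3)) (8629, array([636.8, -13.7]), array([59.4, 50.8]), 'long axis deg 20.7', np.float64(187.2))
```

View pics/w4.png

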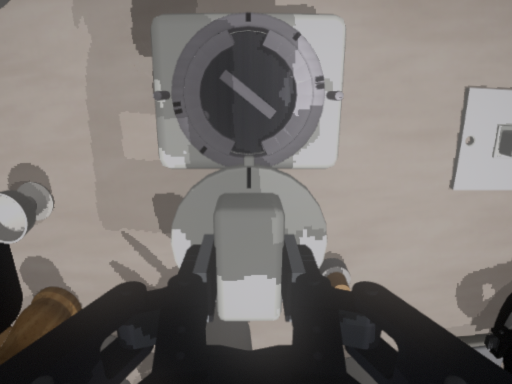

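The wrist view shows the collar centre at (248,92) with entry bars at (248,17) and (249,160). The middle marks are at (297,36) and (203,150), and the lock pairs at (320,82) and (178,107). The held lid is at about (250,240), its pointer line at (249,177).

```bash
cat > fit.py <<'E'
from m import *
from scipy.optimize import least_squares
s={k:(v if v.ndim else v.item()) for k,v in np.load('w4.npz').items()}; P=cloud(s)
g=cv2.cvtColor(s['img'],cv2.COLOR_RGB2GRAY)
p=readout.sense()['tcp_pos']*1000
def circ(q,c0,r,lim):
    a=np.degrees(np.arctan2(*(q-c0).T[::-1])).astype(int); d=np.hypot(*(q-c0).T)
    o=np.array([q[a==k][d[a==k].argmax()] for k in np.unique(a)])
    o=o[lim(o)]
    f=least_squares(lambda v:np.hypot(*(o-v[:2]).T)-v[2],[*c0,r],loss='soft_l1',f_scale=.5)
    return f.x,np.std(f.fun),len(o)
m=zone(P,.087,.1,(.566,-.01),.056); q=P[m]*1000
C,e,n=circ(q[:,:2],np.array([566,-10.]),50,lambda o:o[:,0]<600); print('collar',C,e,n,np.median(q[:,2]))
v,u=np.mgrid[:384,:512]
# rim bars at plane 94
Q=onplane(s,u,v,.094)[...,:2]*1000; d=Q-C[:2]; rr=np.hypot(d[...,0],d[...,1]); an=np.degrees(np.arctan2(d[...,1],d[...,0]))
b=(rr>44)&(rr<49)&(g<35)
k,lab,stt,cen=cv2.connectedComponentsWithStats(b.astype(np.uint8))
for i in range(1,k):
    if stt[i,4]>8:
        w=d[lab==i].mean(0); print('bar',np.round(cen[i]),stt[i,4],'ang %.2f r %.1f'%(np.degrees(np.arctan2(w[1],w[0])),np.hypot(*w)))
for px in((163,96),(334,96)): print('pin tip',onplane(s,*px,.1045)[:2]*1000)
# lid flange
m=zone(P,.155,.170,p/1000,.055)&(v<270); q=P[m]*1000; print('flange z',np.median(q[:,2]))
A=np.c_[q[:,:2]-p[:2],np.ones(len(q))]; keep=abs(q[:,2]-np.median(q[:,2]))<3
co=np.linalg.lstsq(A[keep],q[keep,2],rcond=None)[0]; print('tilt deg',np.degrees(co[:2]),'z at tcp',co[2])
F,e,n=circ(q[:,:2],np.array([637.,-15.]),40,lambda o:(np.hypot(*(o-[637,-15]).T)>36)&(np.hypot(*(o-[637,-15]).T)<42.5)); print('flange',F,e,n,'rel tcp',F[:2]-p[:2])
b=(g<40)&(abs(u-249)<12)&(v>166)&(v<190); L=onplane(s,u[b],v[b],co[2]/1000+.0)[:,:2]*1000
print(len(L),L.mean(0),L.mean(0)-F[:2],'pointer ang',np.degrees(np.arctan2(*(L.mean(0)-F[:2])[::-1])))
E
python3 fit.py
```

```text
collar [566.39637148 -10.53871853  49.24685574] 1.1226844782866943 266 93.52056928535413
pin tip [562.49582239 -62.31886187]
pin tip [571.1951951   42.07148896]
flange z 161.28608635236378
tilt deg [-0.02640661 -0.03955669] z at tcp 161.22989434193886
flange [637.08180816 -15.92680295  39.19338718] 0.31964164948587953 218 rel tcp [-0.74447574 -0.63728914]
0 [nan nan] [nan nan] pointer ang nanfit.py:29: RuntimeWarning: Mean of empty slice.
  print(len(L),L.mean(0),L.mean(0)-F[:2],'pointer ang',np.degrees(np.arctan2(*(L.mean(0)-F[:2])[::-1])))
  ret = um.true_divide(
```

```bash
python3 - <<'E'
import re
t=open('fit.py').read()
t=t.replace("(rr<49)&(g<35)","(rr<48.5)&(g<np.median(g[(rr>44)&(rr<48.5)])*.55)").replace("b=(g<40)&","b=(g<g[170:188,246:253].min()*1.6)&")
open('fit.py','w').write(t)
E
python3 fit.py; python3 -c "
import cv2;g=cv2.imread('pics/w4.png',0);print(g[12:24,244:254]);print(g[168:190:3,243:256])"
```

```text
collar [566.39637148 -10.53871853  49.24685574] 1.1226844782866943 266 93.52056928535413
bar [248.  17.] 22 ang 175.13 r 46.3
bar [177. 104.] 23 ang -88.02 r 46.3
bar [178. 111.] 25 ang -82.19 r 46.4
bar [203. 149.] 23 ang -44.91 r 46.3
pin tip [562.49582239 -62.31886187]
pin tip [571.1951951   42.07148896]
flange z 161.28608635236378
tilt deg [-0.02640661 -0.03955669] z at tcp 161.22989434193886
flange [637.08180816 -15.92680295  39.19338718] 0.31964164948587953 218 rel tcp [-0.74447574 -0.63728914]
64 [603.14071216 -13.07307689] [-33.94109601   2.85372605] pointer ang 175.19394436374864
[[102  95  85  78  80  81  86 100 103 103]
 [101  88  65  55  55  55  69  98 103 103]
 [107  88  59  47  46  48  65 103 109 110]
 [111  91  59  46  44  46  65 107 114 114]
 [113  91  60  46  44  47  66 107 115 115]
 [112  91  59  45  44  47  65 107 114 115]
 [113  91  59  45  46  46  65 108 115 115]
 [112  91  58  46  44  46  65 106 115 115]
 [112  92  61  48  48  49  67 107 114 115]
 [113  99  81  75  75  75  84 109 115 115]
 [114 112 111 111 111 111 112 114 114 115]
 [114 113 113 114 114 113 113 114 114 115]]
[[126 127 127 110  71  50  48  62 117 128 127 127 125]
 [127 127 124 107  67  47  44  59 114 126 127 127 127]
 [127 126 125 108  67  47  45  59 114 126 127 127 127]
 [127 127 126 107  68  47  46  60 114 126 127 127 127]
 [127 127 125 107  69  48  46  60 115 126 127 127 127]
 [127 127 126 108  68  49  46  61 115 126 127 128 127]
 [127 127 126 108  68  50  47  61 115 126 128 127 128]
 [127 127 127 126 125 124 125 124 126 127 127 127 127]]
```

```bash
python3 go.py 567.1 -9.9 150 85.2
```

```text
t 10.15 tcp [637.8 -15.3 193.3] yaw 85.30 turn [ 0.04 -0.2   0.1 ] shift [70.78 -0.46 43.58] F [ 0.2  0.8 -1.4]
```

{"api": "move_arm", "payload": {
  "rows": [
    [0,0,0,10,0,0,1],
    [0,-0.2,0,28,0,0,1],
    [0,-0.2,0,48,0,0,1],
    [0,-0.2,0.1,63,0,5,1],
    [0,-0.2,0.1,69,0,15,1],
    [0,-0.2,0.1,71,-0.5,25,1],
    [0,-0.2,0.1,71,-0.5,35,1],
    [0,-0.2,0.1,71,-0.5,41,1],
    [0,-0.2,0.1,71,-0.5,43,1],
    [0,-0.2,0.1,71,-0.5,43,1],
    [0,-0.2,0.1,71,-0.5,43,1]
  ]
}}

```text
t: 11.07
tcp_pos: [0.569, -0.0111, 0.1516]
tool_rot: [0.042, 0.999, -0.0, 0.002]
force: [1.6, 0.1, -1.3]
finger_gap: 0.335
gripper_force: 79.6
```

```bash
python3 go.py 567.1 -9.9 133.7 85.2; python3 - <<'E'
from m import *
s=snap('wrist'); save(s,'pics/w5.png'); np.savez('w5.npz',**{k:np.asarray(v) for k,v in s.items()})
E
```

```text
t 11.07 tcp [569.  -11.1 151.6] yaw 85.21 turn [-0.    0.22  0.01] shift [ 2.08  0.99 17.91] F [ 1.6  0.1 -1.3]
```

View pics/w5.png

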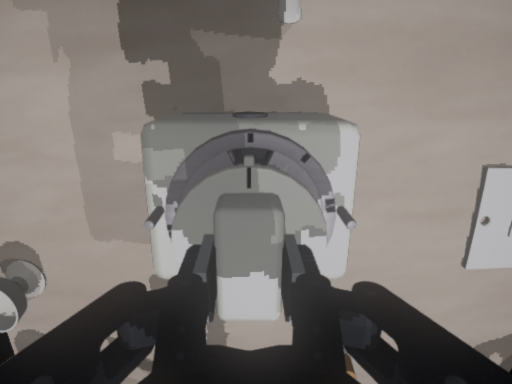

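The lid hovers over the mouth, with the -x entry bar at (250,137) and the pointer line at (249,178), so they line up. I'll now measure the centre offset.

```bash
cat > fit2.py <<'E'
from m import *
from scipy.optimize import least_squares
import sys
def ana(s):
    P=cloud(s)*1000; g=cv2.cvtColor(s['img'],cv2.COLOR_RGB2GRAY); v,u=np.mgrid[:384,:512]
    def circ(q,c0,r,tol):
        a=np.degrees(np.arctan2(*(q-c0).T[::-1])).astype(int); d=np.hypot(*(q-c0).T)
        o=np.array([q[a==k][d[a==k].argmax()] for k in np.unique(a)])
        o=o[abs(np.hypot(*(o-c0).T)-r)<tol]
        f=least_squares(lambda w:np.hypot(*(o-w[:2]).T)-r,[*c0],loss='soft_l1',f_scale=.3); return f.x,np.std(f.fun),len(o)
    c0=np.array([566.4,-10.5])
    m=(abs(P[...,2]-93.5)<5)&(np.hypot(*(np.moveaxis(P[...,:2],-1,0)-c0[:,None,None]))<54)&(v<235); q=P[m]
    C,e,n=circ(q[:,:2],c0,49.5,2.5); print('collar',C,e,n,np.median(q[:,2]))
    # lid flange: white surface between rim and block
    d=np.hypot(*(np.moveaxis(P[...,:2],-1,0)-c0[:,None,None]))
    m=(P[...,2]>100)&(P[...,2]<126)&(d<47)&(v<245); q=P[m]; h,ed=np.histogram(q[:,2],26); zf=np.median(q[abs(q[:,2]-ed[h.argmax()])<2][:,2])
    q=q[abs(q[:,2]-zf)<2.5]; co=np.linalg.lstsq(np.c_[q[:,:2]-c0,np.ones(len(q))],q[:,2],rcond=None)[0]
    F,e,n=circ(q[:,:2],c0,39.3,3); print('flange',F,e,n,'z',zf,'tilt',np.degrees(co[:2])); print('move lid by',C-F)
    def dark(h,cx,cy,hw,hh):
        b=np.zeros(g.shape,bool); b[cy-hh:cy+hh,cx-hw:cx+hw]=1; sub=g[b]; b&=g<sub.min()*1.35
        return onplane(s,u[b],v[b],h/1000)[:,:2].mean(0)*1000
    return C,F,zf,dark
if __name__=='__main__':
    s={k:(v if v.ndim else v.item()) for k,v in np.load(sys.argv[1]).items()}; C,F,zf,dark=ana(s)
    B=dark(94,250,138,5,6); L=dark(zf,249,178,5,9); an=lambda w:np.degrees(np.arctan2(w[1],w[0]))
    print('bar',B-C,np.hypot(*(B-C)),an(B-C),'pointer',L-F,an(L-F))
E
python3 fit2.py w5.npz
```

```text
collar [566.29853304 -10.46286885] 0.35365048727217624 195 93.53541331973176
flange [568.95046784 -11.58954727] 0.7990393013299703 186 z 119.91711957750965 tilt [ 0.42883648 -0.14065136]
move lid by [-2.65193481  1.12667842]
bar [-46.24477006   3.7411881 ] 46.39585376384314 175.3748611245174 pointer [-33.99364386   2.80633701] 175.28066263738833
```

{"api": "move_arm", "payload": {
  "rows": [
    [0,0.2,0,2.4,1,2,1],
    [0,0.2,0,2.4,1,2,1],
    [0,0.2,0,2.4,1,2,1],
    [0,0.2,0,2.4,1,2,1]
  ]
}}

```text
t: 11.45
tcp_pos: [0.5664, -0.01, 0.1497]
tool_rot: [0.042, 0.999, -0.0, 0.0]
force: [0.6, 0.3, -1.1]
finger_gap: 0.33
gripper_force: 79.6
```

```bash
python3 go.py 567.1 -9.9 133.7 85.2; python3 - <<'E'
from m import *
s=snap('wrist'); np.savez('w6.npz',**{k:np.asarray(v) for k,v in s.items()})
E
python3 fit2.py w6.npz
```

```text
t 11.45 tcp [566.4 -10.  149.7] yaw 85.20 turn [-0.    0.02 -0.  ] shift [-0.73  0.13 16.03] F [ 0.6  0.3 -1.1]
collar [566.2674595  -10.52567992] 0.3312540331287466 186 93.54573266962328
flange [566.19024945 -10.50709304] 0.30941852835386474 177 z 118.13003105557209 tilt [ 0.30671405 -0.09418442]
move lid by [ 0.07721005 -0.01858688]
bar [-47.2840244    3.95599196] 47.44922376480524 175.21751800200732 pointer [-34.19666614   3.00213961] 174.98284253332713
```

{"api": "move_arm", "payload": {
  "rows": [
    [0,0,0,0,0,2,1],
    [0,0,0,0,0,4,1],
    [0,0,0,0,0,6,1],
    [0,0,0,0,0,7.5,1],
    [0,0,0,0,0,9,1],
    [0,0,0,0,0,9,1]
  ]
}}

```text
t: 12.0
tcp_pos: [0.5661, -0.0099, 0.1401]
tool_rot: [0.042, 0.999, 0.0, -0.0]
force: [-0.5, -0.0, -1.9]
finger_gap: 0.331
gripper_force: 79.6
```

```bash
python3 go.py 566.8 -10 133.7 85.2; python3 - <<'E'
from m import *
s=snap('wrist'); np.savez('w7.npz',**{k:np.asarray(v) for k,v in s.items()})
E
python3 fit2.py w7.npz
```

```text
t 12.00 tcp [566.1  -9.9 140.1] yaw 85.20 turn [ 0.01 -0.05 -0.  ] shift [-0.76 -0.02  6.43] F [-0.5 -0.  -1.9]
collar [566.27283392 -10.50920993] 0.2994093231664006 176 93.51519535707777
flange [565.79386849 -10.43139457] 0.29978182797196073 177 z 108.5367592820757 tilt [ 0.13760564 -0.11898168]
move lid by [ 0.47896543 -0.07781535]
bar [-48.42806624   3.8226736 ] 48.57870349599678 175.48671088639762 pointer [-34.03126695   2.91846659] 175.0983991142628
```

{"api": "move_arm", "payload": {
  "rows": [
    [0,0,0,-0.4,0,1.5,1],
    [0,0,0,-0.4,0,3,1],
    [0,0,0,-0.4,0,4.5,1],
    [0,0,0,-0.4,0,5.5,1],
    [0,0,0,-0.4,0,6.5,1],
    [0,0,0,-0.4,0,6.5,1]
  ]
}}

```text
t: 12.55
tcp_pos: [0.5665, -0.0099, 0.1338]
tool_rot: [0.042, 0.999, 0.0, -0.0]
force: [0.4, 0.1, -1.1]
finger_gap: 0.33
gripper_force: 79.6
```

```bash
python3 go.py 566.8 -10 133.7 85.2; python3 - <<'E'
from m import *
s=snap('wrist'); np.savez('w8.npz',**{k:np.asarray(v) for k,v in s.items()})
E
python3 fit2.py w8.npz
```

```text
t 12.55 tcp [566.5  -9.9 133.8] yaw 85.20 turn [ 0.   -0.03 -0.  ] shift [-0.26 -0.03  0.13] F [ 0.4  0.1 -1.1]
collar [566.27947455 -10.53902951] 0.3260829537078956 174 93.50743771183335
flange [566.32456525 -10.47217988] 0.36045149827362516 177 z 102.2362757055823 tilt [ 0.15110753 -0.14233159]
move lid by [-0.04509069 -0.06684963]
bar [-49.9609048    4.58836476] 50.17115804141313 174.75272645332342 pointer [-34.24013119   2.9440311 ] 175.0856872834681
```

{"api": "move_arm", "payload": {
  "rows": [
    [0,0,0,0,0,0.4,1],
    [0,0,3,0,0,0.4,1],
    [0,0,6,0,0,0.4,1],
    [0,0,9,0,0,0.4,1],
    [0,0,13,0,0,0.4,1],
    [0,0,17,-0.1,-0.1,0.4,1],
    [0,0,21,-0.1,-0.1,0.4,1],
    [0,0,25,-0.2,-0.2,0.4,1],
    [0,0,28,-0.2,-0.2,0.4,1],
    [0,0,30,-0.2,-0.2,0.4,1],
    [0,0,30,-0.2,-0.2,0.4,1]
  ],
  "squeeze": 90
}}

```text
t: 13.52
tcp_pos: [0.5666, -0.0104, 0.1337]
tool_rot: [0.299, 0.954, -0.0, -0.0]
force: [-1.1, -1.4, -0.4]
finger_gap: 0.329
gripper_force: 92.0
```

```bash
python3 go.py 567 -10.3 133.4 45.1; python3 - <<'E'
from m import *
print(readout.sense()['ft_torque'])
s=snap('wrist'); np.savez('w9.npz',**{k:np.asarray(v) for k,v in s.items()}); save(s,'pics/w9.png')
E
python3 fit2.py w9.npz
```

```text
t 13.52 tcp [566.6 -10.4 133.7] yaw 55.21 turn [-0.05 -0.   10.11] shift [-0.22  0.33  0.3 ] F [-1.1 -1.4 -0.4]
[-0.25281105  0.13845099  0.07187269]
collar [566.30978635 -10.47335322] 0.3189687802290539 177 93.50485605224681
flange [566.57225771 -10.52342362] 0.34929772403098763 179 z 102.01299844438734 tilt [-0.0436073  -0.15893366]
move lid by [-0.26247136  0.0500704 ]
bar [-41.0308735   29.08092917] 50.29148060688954 144.67261600015942 pointer [-27.72525294  19.4064595 ] 145.00966852772513
```

View pics/w9.png

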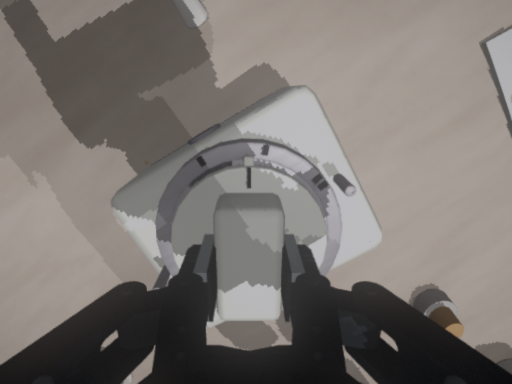

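The lid has turned 30°. Its pointer at (249,178) stands between the entry bar at (201,160) and the middle mark at (266,150), so another 10° is needed.

{"api": "move_arm", "payload": {
  "rows": [
    [0,0,3,0,0.1,0.2,1],
    [0,0,6,0,0.1,0.2,1],
    [0,0,8.5,0,0.1,0.2,1],
    [0,0,10,0,0.1,0.2,1],
    [0,0,10,0,0.1,0.2,1],
    [0,0,10,0,0.1,0.2,1],
    [0,0,10,0,0.1,0.2,1],
    [0,0,10,0,0.1,0.2,1]
  ]
}}

```text
t: 14.23
tcp_pos: [0.5666, -0.0104, 0.1335]
tool_rot: [0.381, 0.925, -0.0, -0.0]
force: [-2.3, -2.3, 0.6]
finger_gap: 0.325
gripper_force: 92.2
```

```bash
python3 go.py 567 -10.3 133.4 45.1; python3 - <<'E'
from m import *
st=readout.sense(); print(st['ft_torque'],st['gripper_force'],abs(st['qd']).max())
s=snap('wrist'); np.savez('w10.npz',**{k:np.asarray(v) for k,v in s.items()}); save(s,'pics/w10.png')
E
python3 fit2.py w10.npz
```

```text
t 14.23 tcp [566.6 -10.4 133.5] yaw 45.25 turn [-0.05 -0.01  0.15] shift [-0.2   0.36  0.1 ] F [-2.3 -2.3  0.6]
[-0.57537212  0.47960945  0.11305279] 92.18971967697144 0.004407993752582341
collar [566.27643919 -10.51599698] 0.3251742537935894 177 93.51142922775122
flange [566.64947529 -10.41595405] 0.34449801410620595 179 z 101.83444446933287 tilt [-0.1678534  -0.12378741]
move lid by [-0.3730361  -0.10004294]
bar [-35.17237055  35.97672671] 50.31322405765294 134.3522862290427 pointer [-24.16581103  23.74172956] 135.50717368096585
```

View pics/w10.png

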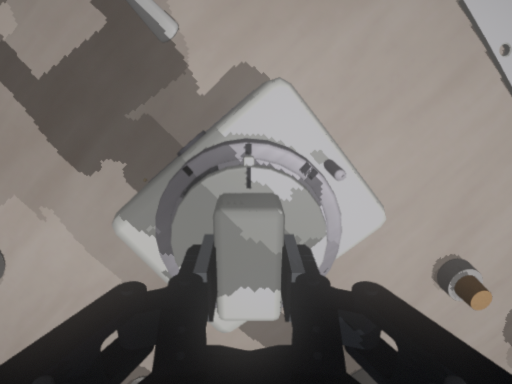

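The pointer at (249,178) lines up with the middle mark at (248,150). The lid is seated, and the 0.113 N m moment matches the spring at that mark, so I'm handing in.

```bash
python3 -c "
from h import *
print(order.sign_off())"
```

```text
the job is handed in; nothing more can be done
None
```

The job is handed in, though the hand-in call returned no verdict: the cover lies flat on the worktop near (0.63, 0.26) m, and the lid is seated and still gripped at about 92 N, turned about 40° clockwise to the middle mark.

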